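Refit a cleaned fan impeller and spin it to check that it turns freely

ROBOT

A 6-joint arm with a two-finger parallel gripper is mounted at the origin on a cart in front of the work surface, level with it; the furniture and walls round the work are solid. World frame = base frame: x ahead of the robot, y to its left, z up, the work surface at z = 0. Lengths are in mm, angles in rad, forces in N, time in s.
With the tool pointing down it reaches from about 350 to 775 mm from the base axis. Payload 7.3 kg.
Tool frame: the origin (TCP) lies on the centre line of the jaws, within the pads' length; the fingertips stand finger_overhang ahead of it and the grasp point (between the pads) lies 8 mm behind it (finger_overhang is the distance from the TCP to the fingertips, in mm); z points along the fingers, y is the line along which they close (so a half turn about z gives the same grasp; the last joint's range is limited). The gripper opens to 92 mm and grips with 3 to 60 N. Pads are 19 mm wide; open, the fingers measure 130 mm over their backs; the gripper's body (75 mm by 190 mm) begins 47 mm behind the grasp point.
Start: joints at [-1.348, 0.342, 1.524, -0, 1.275, -0.146], TCP at [189.284, -489.71, 237.741] pointing down, gripper open.
Joint ranges: [-2.53, 2.53], [-0.77, 2.02], [0.04, 2.7], [-1, 4.14], [0.28, 2.66], [-3.11, 3.11]. Speed limits (rad/s): [2.57, 2.57, 3.14, 3.14, 3.14, 3.14].

INTERFACE

Orientations are given as [roll, pitch, yaw] about the fixed x, y, z axes, in that order (R = Rz(yaw) Ry(pitch) Rx(roll)).
In Python, from plant import get_obs, capture, close_job, finger_overhang gives the robot as it stands.
- The arm moves only by the shell command python3 -m inch 'ROWS'. ROWS is JSON, one flat list of numbers, 7 for each row, row after row: the turn, a rotation vector about the tool's x, y, z scaled (see below), then the shift along the tool's x, y, z scaled (see below), then the closure, from -1 (fully open) to 1 (shut). In form: [ax, ay, az, tx, ty, tz, gripper, ax, ay, az, tx, ty, tz, gripper, ...]. A call has 1 to 10 rows; each row shifts and turns the commanded pose from where the row before left it, along the tool's axes as they then stand; what a row does not reach is not made up. The controller multiplies each number of a shift by 0.8 m and each number of a turn by 1.5 rad. A row lasts 1/12 s, in which the tool goes at most 41.7 mm and 7.16 degrees, less where a joint would pass 70% of its speed; a pose out of reach is approached as far as the arm can. A call with a number of a shift or a turn outside -1 to 1 is refused whole. A call with a gripper value outside its range is refused whole. The fingers move at their own pace and stop on an object; the grip force is fixed at half the most. Time passes only in rows, so rows that do not move let the fingers close. It gives the time, the measured TCP pose, the force, the opening and the grip force at its end, in the units of the state.
- get_obs(): the state, without advancing time (a new reading comes with each control period).
- capture(name): name is "scene" or "top" or "wrist"; returns a dict with "image" (480x640x3 uint8, red, green, blue), "mtx" (3x3 intrinsics, pixels), "distortion" ([k1, k2, p1, p2, k3] as OpenCV has them; the pictures are not rectified), "pose" (4x4, takes a point from camera to world coordinates). Camera axes: x right, y up, looking along -z (the intrinsics and any distortion apply to the point x, -y, -z); pixel columns grow to the right and rows downward; lengths in mm; the calibration is good to about 2 mm. A picture is of the moment at which its call begins. There is no depth.
- close_job(): hands the job in; it is judged then, once.
The state is a dict: "time": time; "joint_positions": joint angles; "dq": joint speeds; "tau": joint torques, N m; "tool_pos": TCP position; "tcp_rot": TCP orientation; "contact_force": force on the tool from outside, world axes, zero at the start; "moment": the same for the moment, N m; "grip_width": finger opening in mm; "finger_force": force on a finger pad.
Only numpy, scipy, OpenCV 4.12 (cv2) and the standard library are available. Lean on these libraries where they do the work, as an engineer would, in place of code of your own. Each camera call takes 0.05 s, during which the arm holds its last target. There are 200 camera calls.

TASK

Put the cleaned impeller back into the cooling fan: set its shaft into the bearing in the middle of the fan and press the hub down gently, feeling for the catches, until they snap and it is fully home, without crushing the fan's soft rubber mounts. Then flick a blade and take your hand away, so that the impeller coasts round by itself for a good second and shows that it turns freely, and leave it in the fan.

Things in the scene. Friction and masses are not known exactly. Their poses are not given: they have to be found in the camera images.
- impeller_hub (a point): Centre of the hub of the grey plastic impeller (0.12 kg, loose, lying on the desk, closed hub face up), on its axis, half-way up; z up the axis. The hub is a cylinder 40 mm across, 46 mm high. The blades reach 52 mm from the axis, from 20 mm below to 1 mm above this point; the 22 mm of hub above them are bare, for gripping. From below the hub is a cup of 34 mm bore.
- impeller: The same impeller: origin on its axis at the hub's lower rim, 23 mm below impeller_hub (0 = on the desk); z up its axis.
- shaft_tip (a point): Lower end of the impeller's steel shaft, on the axis, 21 mm below impeller_hub, inside the cup and hidden from above. The shaft is 12 mm thick, tapered to 5 mm at the tip. Its shoulder, which comes to rest on the bearing's upper end, is 7 mm above impeller_hub.
- blade_tip (a point): A point on the upper edge of one blade, 50 mm from the axis, near its tip. The impeller has seven such pitched blades, 1/7 turn apart, each about 30 degrees wide in plan, its lower edge clockwise (seen from above) of the upper. Home in the fan, the upper 6 mm of the blades stand out of the duct and can be pushed round there with a fingertip, either way.
- bearing (a point): Centre of the open upper end of the bearing, a brass tube standing in the middle of the fan; z up. Bore 13 mm, countersunk to 16.6 mm at the mouth, outside 22 mm. Stator poles round the tube, to 14.5 mm from the axis, end 16 mm below this point and pass inside the impeller's cup. With the impeller fully home, impeller_hub is 7 mm below this point.
- catches (a point): Spring catches in the bore, 21 mm below its mouth (this point is on the axis). The shaft's tip rests on them first: the impeller is then about 5 mm too high (impeller_hub 2 mm below bearing), a little loose, and drags when turned. It takes 9 to 15 N straight down to snap it past them; it then drops home, is held there and turns freely.
- fan_tray: Aluminium plate, 150 x 138 x 3 mm with two folded edges 12 mm high, lying on the desk and carrying the fan on its rubber mounts; does not shift. Origin at the centre of its underside, 19 mm below fan_frame.
- fan_frame (a point): The fan's black frame, 120 x 120 x 25 mm, lying face up, with a round duct of 112 mm bore, 4 mm outside the blade tips; this point is the centre of its underside, 19 mm above the desk, 37 mm below bearing; z up, x and y along its sides. The duct's top is 25 mm above this point; the corner screws, 52 mm out along both x and y, stand 3.5 mm higher.
- fan (a joint): How far the fan is pressed down on its four soft rubber mounts, in m: 0 unloaded, growing downward, soft, springing back when let go. At 12 mm they are on the stop; more than 11.5 mm (about 24 N) counts as crushing them.

How it is judged:
By the outcome, as a careful person would: the job done as asked, in the order asked, and still so for the second after the job is handed in, with the robot touching nothing.
It also fails if it takes over 51 s, if anything falls off the work surface, if the arm or the gripper's body presses on something with over 40 N, if the wrist force passes 120 N, or if a joint passes its speed limit or range.

## Working session

There is one attempt and no reset: what is moved stays moved. The work goes in short steps, Python scripts to look and compute and a shell command to move; the robot and the scene stay as the last step left them, time stands still between calls to the robot, and variables do not carry over. Pictures are saved under pics/ and viewed, at most 10 in all, crops included, and the job is handed in when it is done.

```bash
ls; mkdir -p pics; python3 - <<'E'
from plant import *
import cv2,json,numpy as np
o=get_obs();print(o);print(finger_overhang if not callable(finger_overhang) else finger_overhang())
for n in("top","scene"):
    c=capture(n);cv2.imwrite(f"pics/{n}0.png",c["image"][:,:,::-1]);print(n,c["mtx"],c["distortion"],c["pose"])
    np.savez(f"pics/{n}0.npz",**c)
E
```

```text
pics
{'time': 0.0, 'joint_positions': array([-1.34801306e+00,  3.42757907e-01,  1.52503815e+00, -8.70403808e-06,
        1.27537199e+00, -1.45970676e-01]), 'dq': array([-0.00223578,  0.00150928, -0.00027962, -0.00010624,  0.00053066,
        0.00034062]), 'tau': array([ 2.11041042e-03, -4.31237304e+01, -2.44223160e+01,  7.19958334e-02,
        5.57671837e-02, -1.16507103e-04]), 'tool_pos': array([ 189.18316787, -489.30877798,  237.01930499]), 'tcp_rot': array([-3.14003280e+00, -2.20911444e-04,  3.68756307e-01]), 'contact_force': array([-0.29365412, -0.42264904,  0.8615863 ]), 'moment': array([-0.00310315, -0.01377227,  0.00510792]), 'finger_force': 0.0, 'grip_width': 91.73285609279344}
11.0
top [[501.60094457   0.         317.94873369]
 [  0.         501.60094457 242.66632944]
 [  0.           0.           1.        ]] [0.04557671 0.         0.         0.         0.        ] [[ 3.72261464e-02  9.78995136e-01 -2.00456325e-01  3.54160686e+02]
 [-9.99305427e-01  3.68099906e-02 -5.80419904e-03  2.81010991e+02]
 [ 1.69651280e-03  2.00533161e-01  9.79685446e-01  9.15501952e+02]
 [ 0.00000000e+00  0.00000000e+00  0.00000000e+00  1.00000000e+00]]
scene [[515.19335981   0.         328.53083386]
 [  0.         515.19335981 243.90823181]
 [  0.           0.           1.        ]] [-0.06175131  0.          0.          0.          0.        ] [[-8.62484968e-01  3.22375157e-01 -3.90120415e-01  1.73554369e+02]
 [-5.06079944e-01 -5.51936089e-01  6.62759114e-01  8.30467909e+02]
 [-1.66446302e-03  7.69051891e-01  6.39184182e-01  5.86737344e+02]
 [ 0.00000000e+00  0.00000000e+00  0.00000000e+00  1.00000000e+00]]
```

View pics/top0.png

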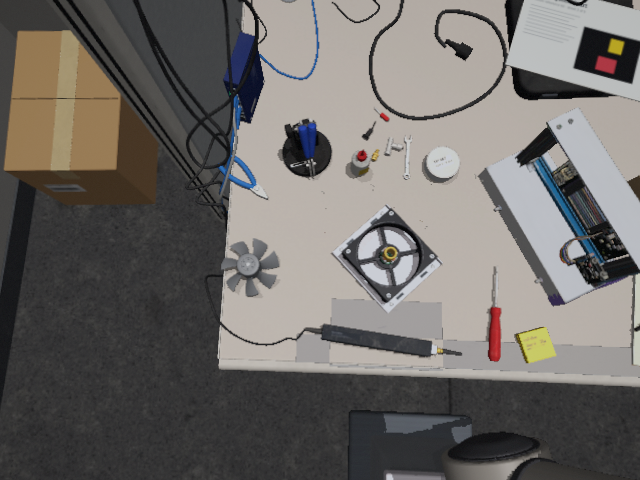

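View pics/scene0.png

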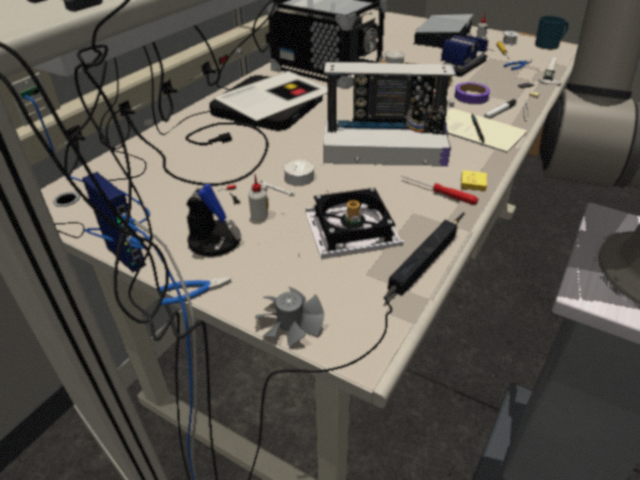

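The top view shows the impeller hub at about (248,265) and the fan's brass bearing at about (390,254). In the scene view they are at (290,297) and (353,204). Next I'll cast rays.

```bash
cat > h.py <<'E'
import numpy as np,cv2
from plant import *
def onplane(c,uv,z):
    p=cv2.undistortPoints(np.float64(uv).reshape(-1,1,2),c["mtx"],c["distortion"]).reshape(-1,2)
    d=np.c_[p[:,0],-p[:,1],-np.ones(len(p))]@c["pose"][:3,:3].T
    o=c["pose"][:3,3]
    return o+d*((z-o[2])/d[:,2])[:,None]
def topix(c,P):
    q=(np.float64(P).reshape(-1,3)-c["pose"][:3,3])@c["pose"][:3,:3]
    return cv2.projectPoints(q*[1,-1,-1],np.zeros(3),np.zeros(3),c["mtx"],c["distortion"])[0].reshape(-1,2)
E
python3 - <<'E'
from h import *
t=np.load("pics/top0.npz");s=np.load("pics/scene0.npz")
im=cv2.cvtColor(t["image"],cv2.COLOR_RGB2HSV)
m=cv2.inRange(im,(12,120,60),(30,255,255));m[:230]=0;m[280:]=0;m[:,:370]=0;m[:,410:]=0
M=cv2.moments(m,True);b=(M["m10"]/M["m00"],M["m01"]/M["m00"]);print(b,M["m00"])
print("bearing top",onplane(t,b,56),"scene",onplane(s,(353,204),56))
print("hub top",onplane(t,(248,264),46),"scene",onplane(s,(290,297),46))
# frame corners
print(onplane(t,[(388,207),(442,262),(390,310),(333,251)],3))
E
```

```text
(389.4351145038168, 253.42748091603053) 131.0
bearing top [[515.59852796 161.07922185  56.        ]] scene [[516.09943266 162.46010568  56.        ]]
hub top [[489.34161525 407.20794722  46.        ]] scene [[490.77071602 402.97890511  46.        ]]
[[614.31779748 157.17918063   3.        ]
 [513.19085716  57.22515609   3.        ]
 [421.81222262 151.86814643   3.        ]
 [526.18577205 257.99682217   3.        ]]
```

```bash
python3 -m inch '[0,0,-0.0695,0,0,-0.0125,-1, 0,0,-0.0695,0,0,-0.0125,-1, 0,0,-0.0695,0,0,-0.0125,-1, 0,0,-0.0695,0,0,-0.0125,-1, 0,0,0,0.0471,-0.0096,0,-1, 0,0,0,0.0471,-0.0096,0,-1, 0,0,0,0.0471,-0.0096,0,-1, 0,0,0,0.0471,-0.0096,0,-1, 0,0,0,0.0471,-0.0096,0,-1, 0,0,0,0.0471,-0.0096,0,-1]'
```

```text
time: 0.93
tool_pos: [316.9, -295.4, 277.5]
tcp_rot: [-3.141, -0.0, 0.785]
contact_force: [0.7, 0.5, 0.3]
grip_width: 91.5
finger_force: 0.0
```

Good tracking.

```bash
python3 -m inch '[0,0,0,0.0471,-0.0096,0,-1, 0,0,0,0.0471,-0.0096,0,-1, 0,0,0,0.0471,-0.0096,0,-1, 0,0,0,0.0354,-0.0309,0,-1, 0,0,0,0.0354,-0.0309,0,-1, 0,0,0,0.0354,-0.0309,0,-1, 0,0,0,0.0354,-0.0309,0,-1, 0,0,0,0.0354,-0.0309,0,-1, 0,0,0,0.0354,-0.0309,0,-1, 0,0,0,0.0354,-0.0309,0,-1]' ; python3 -m inch '[0,0,0,0.0354,-0.0309,0,-1, 0,0,0,0.0436,-0.0237,0,-1, 0,0,0,0.0436,-0.0237,0,-1, 0,0,0,0.0436,-0.0237,0,-1, 0,0,0,0.0436,-0.0237,0,-1, 0,0,0,0.0436,-0.0237,0,-1, 0,0,0,0.0436,-0.0237,0,-1, 0,0,0,0.0436,-0.0237,0,-1]'
```

```text
time: 1.77
tool_pos: [397.3, 63.4, 277.6]
tcp_rot: [3.142, 0.0, 0.786]
contact_force: [1.4, -0.6, -0.1]
grip_width: 91.9
finger_force: 0.0
time: 2.43
tool_pos: [478.9, 367.6, 277.1]
tcp_rot: [-3.142, 0.001, 0.786]
contact_force: [2.1, 0.4, 0.6]
grip_width: 91.7
finger_force: 0.0
```

```bash
python3 -m inch '[0,0,0,0,0,0.03,-1, 0,0,0,0,0,0.03,-1, 0,0,0,0,0,0,-1]'; python3 - <<'E'
from h import *
c=capture("wrist");cv2.imwrite("pics/w1.png",c["image"][:,:,::-1]);np.savez("pics/w1.npz",**c)
o=get_obs();print(o["tool_pos"],o["joint_positions"],c["pose"],topix(c,[[490,405,46],[516,161,56]]))
E
```

```text
time: 2.68
tool_pos: [476.7, 365.1, 224.0]
tcp_rot: [-3.139, 0.01, 0.787]
contact_force: [-0.4, -1.3, -1.2]
grip_width: 92.3
finger_force: 0.0
[477.53813485 365.03130689 226.75392717] [ 5.25285726e-01  4.94814573e-01  1.31362939e+00 -1.61706170e-04
  1.34017362e+00  1.30982867e+00] [[ 7.08029950e-01  6.73934481e-01  2.10964227e-01  5.32537178e+02]
 [-7.06178557e-01  6.76680255e-01  2.08364292e-01  4.20165679e+02]
 [-2.33144601e-03 -2.96506572e-01  9.55027967e-01  3.70635863e+02]
 [ 0.00000000e+00  0.00000000e+00  0.00000000e+00  1.00000000e+00]] [[291.434403   163.3184147 ]
 [517.86374138 348.3210725 ]]
```

View pics/w1.png

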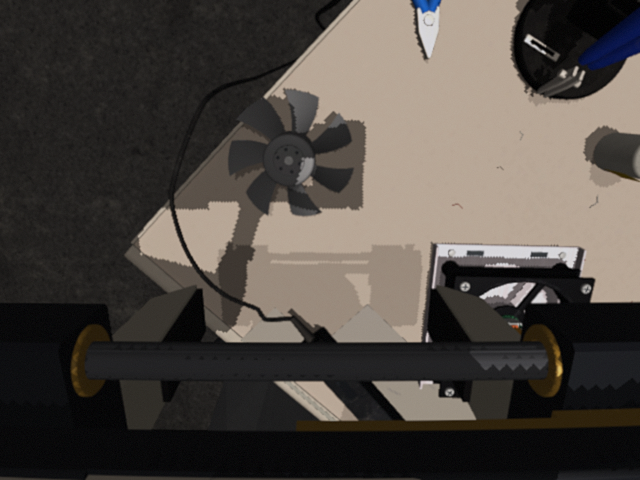

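The wrist view shows the hub face centred at about (288,160), blades free around it, and the fan partly hidden behind the right finger.

```bash
python3 - <<'E'
from h import *
c=np.load("pics/w1.npz")
p=onplane(c,[(288.3,160)],46)[0];o=get_obs();d=p-o["tool_pos"];print(p,o["tool_pos"])
print("tx",(d[0]+d[1])*.7071/800,"ty",(d[0]-d[1])*.7071/800)
g=cv2.cvtColor(c["image"],cv2.COLOR_RGB2GRAY)[120:200,245:335]
cv2.imwrite("pics/w1c.png",cv2.resize(cv2.convertScaleAbs(g,alpha=2),None,fx=6,fy=6))
E
```

```text
[490.11451539 408.41584068  46.        ] [477.53813485 365.03130689 226.75392717]
tx 0.049462453144107944 ty -0.027230556447257942
```

View pics/w1c.png

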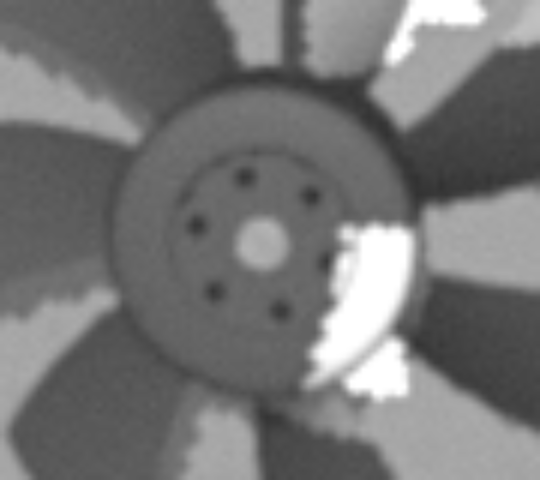

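The crop puts the hub centre at (288.5,160), which confirms the first reading.

```bash
python3 -m inch '[0,0,0,0.0247,-0.0136,0,-1, 0,0,0,0.0248,-0.0136,0,-1, 0,0,0,0,0,0.04,-1, 0,0,0,0,0,0.04,-1, 0,0,0,0,0,0.04,-1, 0,0,0,0,0,0.04,-1, 0,0,0,0,0,0.03,-1, 0,0,0,0,0,0.02,-1, 0,0,0,0,0,0,-1, 0,0,0,0,0,0,-1]'
```

```text
time: 3.57
tool_pos: [492.2, 408.9, 62.7]
tcp_rot: [3.141, -0.0, 0.785]
contact_force: [1.0, -0.5, 1.4]
grip_width: 91.8
finger_force: 0.0
```

```bash
python3 -m inch '[0,0,0,-0.001,0,0.02,-1, 0,0,0,0,0,0.01,-1, 0,0,0,0,0,0,-1]'; python3 -m inch '[0,0,0,0,0,0,1, 0,0,0,0,0,0,1, 0,0,0,0,0,0,1, 0,0,0,0,0,0,1, 0,0,0,0,0,0,1, 0,0,0,0,0,0,1, 0,0,0,0,0,0,1, 0,0,0,0,0,0,1]'
```

```text
time: 3.82
tool_pos: [491.1, 408.2, 37.9]
tcp_rot: [-3.142, 0.001, 0.785]
contact_force: [-0.1, -1.2, -0.3]
grip_width: 91.8
finger_force: 0.0
time: 4.48
tool_pos: [491.1, 408.4, 37.7]
tcp_rot: [3.142, 0.0, 0.786]
contact_force: [-0.5, 1.0, 0.1]
grip_width: 42.8
finger_force: 0.7
```

```bash
python3 -m inch '[0,0,0,0,0,0,1, 0,0,0,0,0,0,1, 0,0,0,0,0,0,1, 0,0,0,0,0,-0.01,1, 0,0,0,0,0,-0.02,1, 0,0,0,0,0,-0.03,1, 0,0,0,0,0,-0.03,1, 0,0,0,0,0,-0.03,1, 0,0,0,0,0,-0.03,1, 0,0,0,0,0,0,1]'; python3 -m inch '[0,0,0,-0.0179,0.0134,0,1, 0,0,0,-0.0358,0.0267,0,1, 0,0,0,-0.0358,0.0267,0,1, 0,0,0,-0.0358,0.0267,0,1, 0,0,0,-0.0358,0.0267,0,1, 0,0,0,-0.0358,0.0267,0,1, 0,0,0,-0.0358,0.0267,0,1, 0,0,0,-0.0358,0.0267,0,1, 0,0,0,-0.0358,0.0267,0,1, 0,0,0,-0.0179,0.0134,0,1]'; python3 -m inch '[0,0,0,0,0,0,1, 0,0,0,0,0,0,1, 0,0,0,0,0,0,1, 0,0,0,0,0,0,1]'; python3 - <<'E'
from h import *
c=capture("wrist");cv2.imwrite("pics/w2.png",c["image"][:,:,::-1]);np.savez("pics/w2.npz",**c)
o=get_obs();print(o["tool_pos"],topix(c,[[516,161,56],list(o["tool_pos"])]))
E
```

```text
time: 5.32
tool_pos: [493.2, 409.8, 163.6]
tcp_rot: [3.139, -0.009, 0.786]
contact_force: [1.1, 1.1, -0.2]
grip_width: 40.1
finger_force: 30.0
time: 6.15
tool_pos: [443.5, 87.2, 157.2]
tcp_rot: [-3.141, 0.002, 0.784]
contact_force: [0.5, 0.1, -1.2]
grip_width: 40.4
finger_force: 30.0
time: 6.48
tool_pos: [445.0, 91.0, 157.5]
tcp_rot: [-3.141, 0.0, 0.787]
contact_force: [-0.6, -0.0, -0.9]
grip_width: 40.0
finger_force: 30.0
[444.94973631  91.09863937 157.52132483] [[317.14732008  69.21239348]
 [315.18939774 320.71111521]]
```

View pics/w2.png

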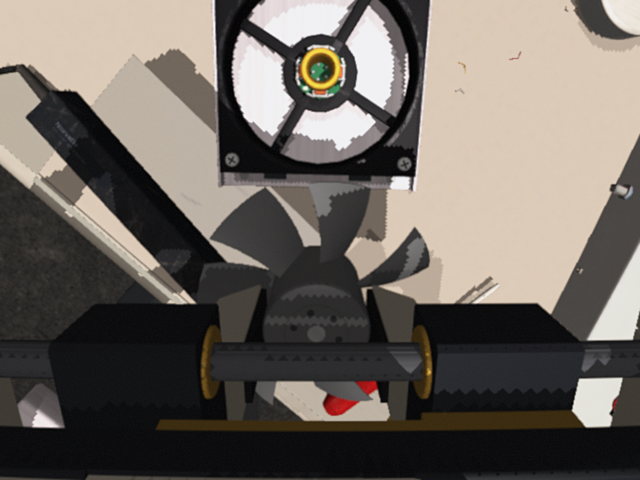

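The wrist view shows the bearing mouth at about (320,70) and the held impeller's hub centre at about (317,333), held upright.

```bash
python3 - <<'E'
from h import *
c=np.load("pics/w2.npz");o=get_obs()
im=cv2.cvtColor(c["image"],cv2.COLOR_RGB2HSV)
m=cv2.inRange(im,(15,150,90),(32,255,255));m[110:]=0;m[:,:280]=0;m[:,360:]=0
k=max(cv2.findContours(m,cv2.RETR_EXTERNAL,cv2.CHAIN_APPROX_NONE)[0],key=cv2.contourArea)
e=cv2.fitEllipse(cv2.convexHull(k));print(e)
b=onplane(c,[e[0]],56)[0];h=onplane(c,[(317,333)],o["tool_pos"][2]+8.3)[0]
print(b,h,o["tool_pos"])
for q in(h,o["tool_pos"]):
    d=b-q;print(d,"tx",(d[0]+d[1])*.7071/800,"ty",(d[0]-d[1])*.7071/800)
E
```

```text
((320.2132873535156, 68.38630676269531), (40.17863464355469, 42.30753707885742), 174.1907196044922)
[517.49392385 160.11583835  56.        ] [444.95549517  90.14338686 165.82132483] [444.94973631  91.09863937 157.52132483]
[  72.53842869   69.97245149 -109.82132483] tx 0.12596180421636424 ty 0.002268003095707769
[  72.54418755   69.01719897 -101.52132483] tx 0.12512257051056203 ty 0.003117417024559136
```

```bash
python3 -m inch '[0,0,0,0.03,0.0007,0,1, 0,0,0,0.04,0.0008,0,1, 0,0,0,0.04,0.0008,0,1, 0,0,0,0.0155,0.0004,0,1, 0,0,0,0,0,0.03,1, 0,0,0,0,0,0.025,1, 0,0,0,0,0,0.01,1, 0,0,0,0,0,0,1, 0,0,0,0,0,0,1, 0,0,0,0,0,0,1]'; python3 - <<'E'
from h import *
for i in range(1):
    t=capture("top");s=capture("scene");o=get_obs();print(o["tool_pos"],o["contact_force"],topix(t,[o["tool_pos"]+[0,0,8]]))
i=t["image"][200:310,330:450];j=s["image"][120:260,290:420]
cv2.imwrite("pics/ab.png",np.hstack([cv2.resize(i,(400,400),interpolation=2),cv2.resize(j,(400,400),interpolation=2)])[:,:,::-1])
E
```

```text
time: 7.37
tool_pos: [518.1, 160.0, 106.8]
tcp_rot: [3.14, -0.001, 0.786]
contact_force: [-0.3, -0.3, -1.8]
grip_width: 40.1
finger_force: 30.0
[518.12212325 159.79689557 106.94024408] [ 0.31630161 -0.19943093 -1.52121668] [[395.36530144 245.42386365]]
```

```bash
python3 -m inch '[0,0,0,0,-0.001,0.01,1, 0,0,0,0,0,0.006,1, 0,0,0,0,0,0.005,1, 0,0,0,0,0,0.004,1, 0,0,0,0,0,0,1]'
```

```text
time: 7.88
tool_pos: [516.8, 160.2, 85.0]
tcp_rot: [-3.141, 0.0, 0.786]
contact_force: [-0.2, -0.2, -1.0]
grip_width: 40.1
finger_force: 30.0
```

```bash
python3 -m inch '[0,0,0,0,0,0.005,1, 0,0,0,0,0,0.005,1, 0,0,0,0,0,0.004,1, 0,0,0,0,0,0,1, 0,0,0,0,0,0,1]'
```

```text
time: 8.3
tool_pos: [517.3, 160.4, 74.5]
tcp_rot: [3.141, -0.001, 0.786]
contact_force: [2.1, 1.5, -1.8]
grip_width: 40.1
finger_force: 30.0
```

```bash
python3 -m inch '[0,0,0,0.0008,0,0.003,1, 0,0,0,0,0,0.003,1, 0,0,0,0,0,0,1, 0,0,0,0,0,0,1]'
```

```text
time: 8.63
tool_pos: [517.4, 160.6, 69.6]
tcp_rot: [3.141, 0.0, 0.786]
contact_force: [1.6, 0.5, -1.6]
grip_width: 40.3
finger_force: 30.0
```

```bash
python3 -m inch '[0,0,0,0,0,0.002,1, 0,0,0,0,0,0,1, 0,0,0,0,0,0,1]'
```

```text
time: 8.88
tool_pos: [517.4, 160.7, 68.2]
tcp_rot: [3.141, -0.0, 0.786]
contact_force: [1.6, -0.2, 0.1]
grip_width: 40.2
finger_force: 30.0
```

```bash
python3 -m inch '[0,0,0,0,0,0.0025,1, 0,0,0,0,0,0,1, 0,0,0,0,0,0,1]'
```

```text
time: 9.13
tool_pos: [517.4, 160.7, 66.3]
tcp_rot: [3.141, -0.0, 0.786]
contact_force: [1.3, -0.4, 2.6]
grip_width: 40.0
finger_force: 30.0
```

```bash
python3 -m inch '[0,0,0,0,0,0.002,1, 0,0,0,0,0,0,1, 0,0,0,0,0,0,1]'
```

```text
time: 9.38
tool_pos: [517.5, 160.7, 64.7]
tcp_rot: [3.141, -0.0, 0.786]
contact_force: [0.6, -0.7, 5.2]
grip_width: 40.2
finger_force: 30.0
```

```bash
python3 -m inch '[0,0,0,0,0,0.0015,1, 0,0,0,0,0,0,1, 0,0,0,0,0,0,1]'
```

```text
time: 9.63
tool_pos: [517.5, 160.7, 63.7]
tcp_rot: [3.141, -0.0, 0.786]
contact_force: [0.6, 1.0, 6.9]
grip_width: 40.0
finger_force: 30.0
```

```bash
python3 -m inch '[0,0,0,0,0,0.001,1, 0,0,0,0,0,0,1, 0,0,0,0,0,0,1]'
```

```text
time: 9.88
tool_pos: [517.5, 160.7, 63.0]
tcp_rot: [3.141, -0.0, 0.786]
contact_force: [0.5, -0.3, 8.1]
grip_width: 39.9
finger_force: 30.0
```

```bash
python3 -m inch '[0,0,0,0,0,0.001,1, 0,0,0,0,0,0,1, 0,0,0,0,0,0,1]'
```

```text
time: 10.13
tool_pos: [517.6, 160.7, 62.4]
tcp_rot: [3.141, -0.001, 0.786]
contact_force: [-0.0, 0.1, 8.3]
grip_width: 40.1
finger_force: 30.0
```

```bash
python3 -m inch '[0,0,0,0,0,0.001,1, 0,0,0,0,0,0,1, 0,0,0,0,0,0,1]'
```

```text
time: 10.38
tool_pos: [517.6, 160.7, 61.7]
tcp_rot: [3.141, -0.001, 0.786]
contact_force: [-0.5, 0.5, 9.5]
grip_width: 40.2
finger_force: 30.0
```

```bash
python3 -m inch '[0,0,0,0,0,0.001,1, 0,0,0,0,0,0,1, 0,0,0,0,0,0,1]'
```

```text
time: 10.63
tool_pos: [517.6, 160.7, 61.0]
tcp_rot: [3.141, -0.001, 0.786]
contact_force: [-1.5, -1.0, 10.1]
grip_width: 40.1
finger_force: 30.0
```

```bash
python3 -m inch '[0,0,0,0,0,0.001,1, 0,0,0,0,0,0,1, 0,0,0,0,0,0,1]'
```

```text
time: 10.88
tool_pos: [517.7, 160.7, 60.3]
tcp_rot: [3.141, -0.001, 0.786]
contact_force: [-0.3, -0.9, 12.0]
grip_width: 40.4
finger_force: 30.0
```

```bash
python3 -m inch '[0,0,0,0,0,0.001,1, 0,0,0,0,0,0,1, 0,0,0,0,0,0,1]'
```

```text
time: 11.13
tool_pos: [517.5, 160.7, 59.1]
tcp_rot: [3.141, -0.001, 0.786]
contact_force: [0.2, -0.5, 6.4]
grip_width: 39.6
finger_force: 30.0
```

```bash
python3 -m inch '[0,0,0,0,0,0.001,1, 0,0,0,0,0,0,1, 0,0,0,0,0,0,1]'
```

```text
time: 11.38
tool_pos: [517.6, 160.7, 58.3]
tcp_rot: [3.141, -0.001, 0.786]
contact_force: [-0.9, -0.4, 7.7]
grip_width: 40.2
finger_force: 30.0
```

Force fell from 12 to 6.4 N over the last millimetre, so it has snapped past the catches. I'll unload the mounts, release and back off to look.

```bash
python3 -m inch '[0,0,0,0,0,-0.003,1, 0,0,0,0,0,-0.003,1, 0,0,0,0,0,0,1, 0,0,0,0,0,0,1]'; python3 -m inch '[0,0,0,0,0,0,-0.5, 0,0,0,0,0,0,-0.5, 0,0,0,0,0,0,-0.5, 0,0,0,0,0,0,-0.5, 0,0,0,0,0,0,-0.5, 0,0,0,0,0,-0.02,-0.5, 0,0,0,0,0,-0.04,-0.5, 0,0,0,-0.02,0,-0.04,-0.5, 0,0,0,-0.04,0,0,-0.5, 0,0,0,-0.04,0,0,-0.5]'; python3 -m inch '[0,0,0,0,0,0,1, 0,0,0,0,0,0,1, 0,0,0,0,0,0,1]'
python3 - <<'E'
from h import *
c=capture("wrist");t=capture("top");s=capture("scene")
cv2.imwrite("pics/w3.png",c["image"][:,:,::-1]);np.savez("pics/w3.npz",**c)
o=get_obs();print(o["tool_pos"],o["joint_positions"],topix(c,[[517.4,160.5,72]]))
E
```

```text
time: 11.72
tool_pos: [517.4, 160.7, 62.3]
tcp_rot: [3.141, -0.0, 0.786]
contact_force: [3.2, 1.6, 0.7]
grip_width: 40.0
finger_force: 30.0
time: 12.55
tool_pos: [461.3, 103.9, 144.2]
tcp_rot: [3.139, -0.003, 0.787]
contact_force: [1.0, -1.5, -0.2]
grip_width: 68.8
finger_force: 0.0
time: 12.8
tool_pos: [461.3, 104.1, 142.8]
tcp_rot: [3.141, -0.001, 0.785]
contact_force: [-0.0, 0.0, 0.3]
grip_width: 53.5
finger_force: 0.0
[461.39246428 104.54974628 142.3483076 ] [ 6.06373955e-02  3.54697734e-01  1.80033550e+00 -1.13211464e-05
  9.86285352e-01  8.45023214e-01] [[314.90022192 106.75629241]]
```

View pics/w3.png

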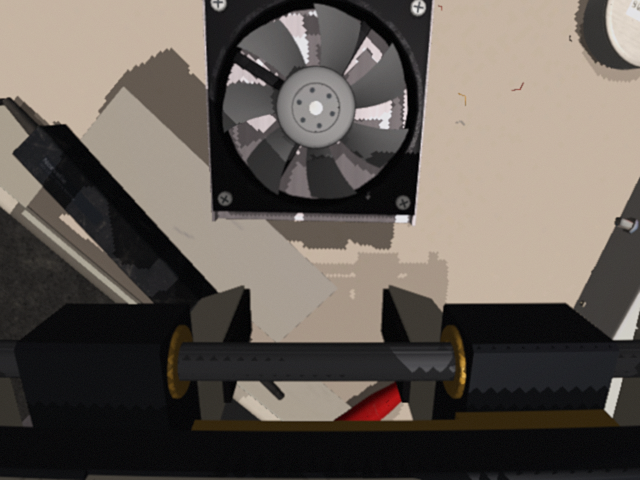

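The impeller sits concentric in the duct, with its hub at (316,107) as predicted for the home height (the final proof will be the spin). Next I'll find a gap between blades.

```bash
python3 - <<'E'
from h import *
c=np.load("pics/w3.npz");im=c["image"].copy()
g=cv2.resize(cv2.convertScaleAbs(im[0:220,205:435],alpha=1.6),None,fx=2.7,fy=2.7,interpolation=2)
H=onplane(c,[(315.8,107)],72)[0];print(H)
for a in range(0,360,10):
    t=np.radians(a);x,y=40*0+50*np.sin(t),50*np.cos(t) # tool x(up), y(right); a CCW from image right
    P=[H[0]+.7071*(x+y),H[1]+.7071*(x-y),50]
    q=(topix(c,[P])[0]-[205,0])*2.7
    cv2.circle(g,tuple(int(v) for v in q),2,(255,0,0),-1)
    if a%30==0: cv2.putText(g,str(a),tuple(int(v) for v in q),0,.5,(0,200,0),1)
cv2.imwrite("pics/w3c.png",g[:,:,::-1])
E
```

```text
[517.63101825 160.1053716   72.        ]
```

View pics/w3c.png

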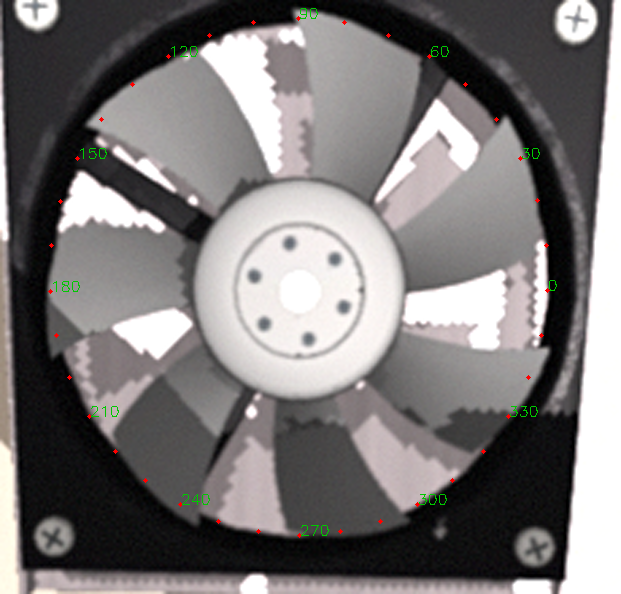

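Blade upper edges are at about 38, 91, 142 and 347 degrees (counter-clockwise from image right), so the gap from -13 to about 29 degrees on the right is free. The closed fingertips go in there, 55 mm out and 5 mm up-image, and then sweep clockwise (tool -x).

```bash
python3 -m inch '[0,0,0,0.035,0.023,0,1, 0,0,0,0.035,0.023,0,1, 0,0,0,0.035,0.023,0,1, 0,0,0,0,0,0.04,1, 0,0,0,0,0,0.03,1, 0,0,0,0,0,0.015,1, 0,0,0,0,0,0,1, 0,0,0,0,0,0,1, 0,0,0,0,0,0,1]'
```

```text
time: 13.7
tool_pos: [560.0, 124.8, 75.3]
tcp_rot: [3.141, -0.001, 0.786]
contact_force: [0.1, 0.1, -0.3]
grip_width: 0.6
finger_force: 0.0
```

```bash
python3 -m inch '[0,0,0,0,0,0.012,1, 0,0,0,0,0,0.006,1, 0,0,0,0,0,0.004,1, 0,0,0,0,0,0,1, 0,0,0,0,0,0,1]'
```

```text
time: 14.12
tool_pos: [559.1, 124.5, 56.8]
tcp_rot: [-3.141, 0.0, 0.786]
contact_force: [0.6, -0.1, 0.5]
grip_width: 0.2
finger_force: 0.0
```

```bash
python3 -m inch '[0,0,0,-0.012,0,0,1, 0,0,0,-0.03,0,0,1, 0,0,0,-0.022,0,-0.035,1, 0,0,0,0,0,-0.05,1, 0,0,0,-0.02,0,-0.04,1, 0,0,0,-0.04,0,0,1, 0,0,0,-0.03,0,0,1]'; python3 - <<'E'
from h import *
a=[]
for i in range(8):
    c=capture("wrist");a.append(c["image"]);np.savez("pics/w4.npz",**c) if i==0 else 0
print(get_obs()["time"],get_obs()["tool_pos"],topix(c,[[517.5,160.4,50]]))
d=[np.abs(a[i].astype(int)-a[i-1])[:290].max(2)>40 for i in range(1,8)]
print([int(x.sum()) for x in d])
v,u=np.where(d[-1]);print(u.min(),u.max(),v.min(),v.max())
g=np.vstack([np.hstack(a[i][0:290:1,120:520] for i in (0,1)),np.hstack(a[i][0:290,120:520] for i in (2,7))])
cv2.imwrite("pics/w4.png",g[:,:,::-1])
E
```

```text
time: 14.7
tool_pos: [471.7, 36.2, 159.1]
tcp_rot: [3.138, -0.003, 0.787]
contact_force: [-0.0, -1.2, -0.1]
grip_width: 0.0
finger_force: 0.0
15.1 [472.51929059  37.72523845 156.71395954] [[215.7840243   34.52949938]]
[18675, 10619, 10012, 6257, 3366, 2368, 1905]
10 639 0 289Traceback (most recent call last):
  File "<stdin>", line 9, in <module>
    return _arrays_for_stack_dispatcher(tup)
    raise TypeError('arrays to stack must be passed as a "sequence" type '
                    'such as list or tuple.')
TypeError: arrays to stack must be passed as a "sequence" type such as list or tuple.
```

```bash
python3 - <<'E'
from h import *
a=[]
for i in range(12): a.append(capture("wrist")["image"])
c=np.load("pics/w4.npz")
print(get_obs()["time"])
ROI=(slice(0,130),slice(120,310))
print([int((np.abs(a[i][ROI].astype(int)-a[i-1][ROI]).max(2)>40).sum()) for i in range(1,12)])
print("outside",[int((np.abs(a[i][:290,330:].astype(int)-a[i-1][:290,330:]).max(2)>40).sum()) for i in range(1,12)])
cv2.imwrite("pics/w5.png",np.vstack([np.hstack([cv2.resize(a[i][0:130,120:310],(380,260)) for i in r]) for r in((0,1),(2,11))])[:,:,::-1])
E
```

```text
15.7
[1111, 884, 560, 211, 40, 8, 8, 13, 3, 4, 7]
outside [69, 66, 31, 41, 44, 43, 19, 18, 26, 14, 16]
```

View pics/w5.png

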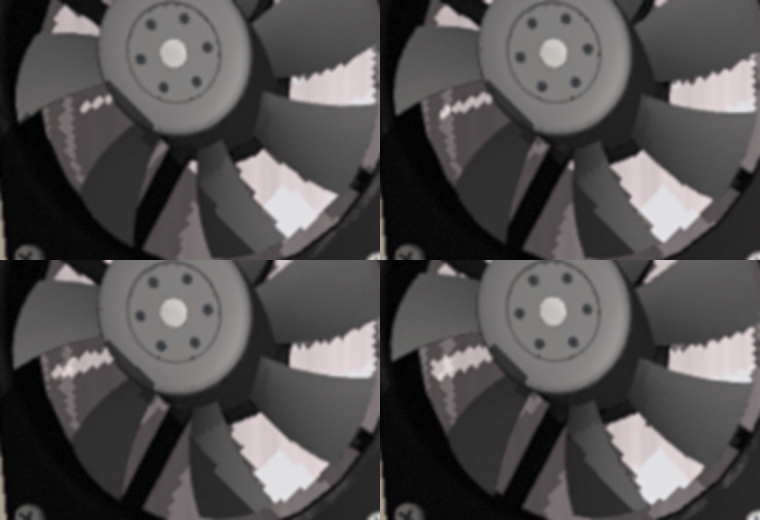

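The impeller coasted but stopped at about 15.3 s, under a second after the hand cleared. Before a brisker flick, I'll feel the hub height and press lightly to confirm it is home.

```bash
python3 -m inch '[0,0,0,0.037,-0.0172,0,1, 0,0,0,0.037,-0.0172,0,1, 0,0,0,0.037,-0.0172,0,1, 0,0,0,0.037,-0.0171,0,1, 0,0,0,0,0,0.04,1, 0,0,0,0,0,0.03,1, 0,0,0,0,0,0.007,1, 0,0,0,0,0,0,1, 0,0,0,0,0,0,1]'; python3 -m inch '[0,0,0,0,0,0.005,1, 0,0,0,0,0,0.005,1, 0,0,0,0,0,0,1, 0,0,0,0,0,0,1]'
```

```text
time: 16.45
tool_pos: [517.3, 159.7, 96.0]
tcp_rot: [3.141, -0.0, 0.785]
contact_force: [0.4, -0.3, 1.3]
grip_width: 0.4
finger_force: 0.0
time: 16.78
tool_pos: [517.1, 159.8, 87.7]
tcp_rot: [3.141, -0.0, 0.785]
contact_force: [0.4, 0.0, 0.1]
grip_width: 0.3
finger_force: 0.0
```

```bash
python3 -m inch '[0,0,0,0,0,0.003,1, 0,0,0,0,0,0.002,1, 0,0,0,0,0,0,1, 0,0,0,0,0,0,1]'
```

```text
time: 17.12
tool_pos: [516.8, 159.9, 83.2]
tcp_rot: [3.142, 0.0, 0.786]
contact_force: [-0.3, 0.3, -0.4]
grip_width: 0.5
finger_force: 0.0
```

At TCP 83.2 (fingertip 72.2) there is still no contact, so the hub is fully home. Held on the catches, it would have touched at 88. I'll back off and find the blade phase for a brisker flick.

```bash
python3 -m inch '[0,0,0,0,0,-0.034,1, 0,0,0,0,0,-0.04,1, 0,0,0,-0.033,0,0,1, 0,0,0,-0.033,0,0,1, 0,0,0,-0.033,0,0,1, 0,0,0,0,0,0,1, 0,0,0,0,0,0,1]'
cat > ph.py <<'E'
from h import *
import sys
c=capture("wrist");im=c["image"];H=np.array([517.5,160.4])
print(get_obs()["tool_pos"],get_obs()["time"])
g=cv2.resize(cv2.convertScaleAbs(im[0:220,205:435],alpha=1.6),None,fx=2.7,fy=2.7,interpolation=2)
for a in range(0,360,10):
    t=np.radians(a);x,y=50*np.sin(t),50*np.cos(t)
    q=(topix(c,[[H[0]+.7071*(x+y),H[1]+.7071*(x-y),50]])[0]-[205,0])*2.7
    cv2.circle(g,tuple(int(v) for v in q),2,(255,0,0),-1)
    if a%30==0: cv2.putText(g,str(a),tuple(int(v) for v in q),0,.5,(0,200,0),1)
cv2.imwrite(sys.argv[1],g[:,:,::-1])
E
python3 ph.py pics/w6.png
```

```text
time: 17.7
tool_pos: [460.7, 103.4, 142.9]
tcp_rot: [3.141, -0.0, 0.784]
contact_force: [0.7, -0.4, 0.8]
grip_width: 0.5
finger_force: 0.0
[461.54429103 103.939971   142.95272911] 17.75
```

View pics/w6.png

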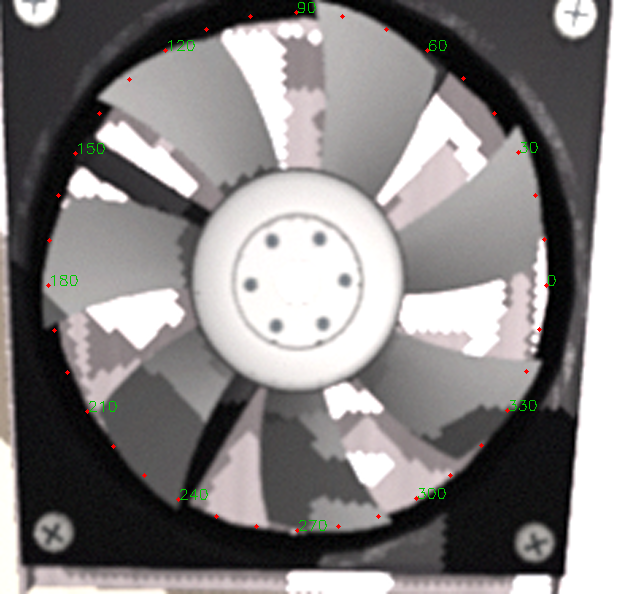

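Blade edges are now at about 188 and 240 degrees, so the gap from 188 to 231 on the lower left gives a long run. The fingertips go to tool offset (-20,-53) and sweep tool +x, which is clockwise.

```bash
python3 -m inch '[0,0,0,0.0372,-0.0333,0,1, 0,0,0,0.0372,-0.0333,0,1, 0,0,0,0,0,0.04,1, 0,0,0,0,0,0.035,1, 0,0,0,0,0,0.0137,1, 0,0,0,0,0,0,1, 0,0,0,0,0,0,1, 0,0,0,0,0,0,1]'
```

```text
time: 18.42
tool_pos: [466.5, 184.2, 72.3]
tcp_rot: [3.141, -0.002, 0.786]
contact_force: [0.5, 0.8, 0.4]
grip_width: 0.3
finger_force: 0.0
```

```bash
python3 -m inch '[0,0,0,0,0,0.01,1, 0,0,0,0,0,0.006,1, 0,0,0,0,0,0.003,1, 0,0,0,0,0,0,1, 0,0,0,0,0,0,1]'
```

```text
time: 18.83
tool_pos: [465.3, 183.6, 56.3]
tcp_rot: [3.142, 0.0, 0.786]
contact_force: [0.2, 0.8, 0.7]
grip_width: 0.5
finger_force: 0.0
```

```bash
python3 -m inch '[0,0,0,0.012,0,0,1, 0,0,0,0.05,0,0,1, 0,0,0,0.032,0,-0.038,1, 0,0,0,0,0,-0.05,1, 0,0,0,0,-0.02,-0.045,1, 0,0,0,0,-0.04,0,1]'; python3 - <<'E'
from h import *
T=[];a=[]
for i in range(40):
    T.append(float(get_obs()["time"]));a.append(capture("top")["image"])
    if i==1: print(get_obs()["tool_pos"])
R=(slice(222,285),slice(358,424))
n=[int((np.abs(a[i][R].astype(int)-a[i-1][R]).max(2)>25).sum()) for i in range(1,40)]
print([(round(t,2),k) for t,k in zip(T[1:],n)])
cv2.imwrite("pics/t7.png",np.hstack([cv2.resize(x[150:350,290:490],(400,400),interpolation=2) for x in (a[0],a[-1])])[:,:,::-1])
E
```

```text
time: 19.33
tool_pos: [490.3, 271.8, 170.2]
tcp_rot: [3.135, -0.013, 0.783]
contact_force: [2.1, 0.6, 0.9]
grip_width: 0.5
finger_force: 0.0
[483.31996614 273.87811222 164.96292286]
[(19.38, 1533), (19.43, 847), (19.48, 902), (19.53, 908), (19.58, 904), (19.63, 905), (19.68, 907), (19.73, 899), (19.78, 890), (19.83, 854), (19.88, 784), (19.93, 808), (19.98, 840), (20.03, 814), (20.08, 847), (20.13, 758), (20.18, 708), (20.23, 810), (20.28, 740), (20.33, 689), (20.38, 769), (20.43, 689), (20.48, 653), (20.53, 701), (20.58, 642), (20.63, 639), (20.68, 572), (20.73, 629), (20.78, 570), (20.83, 539), (20.88, 510), (20.93, 483), (20.98, 516), (21.03, 456), (21.08, 396), (21.13, 407), (21.18, 349), (21.23, 321), (21.28, 292)]
```

View pics/t7.png

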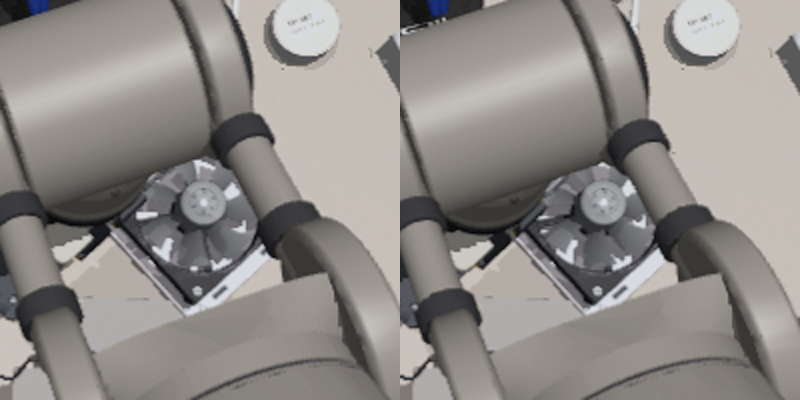

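The picture shows the impeller seated in the fan and still turning about 2 s after the flick, with the arm clear above it.

```bash
python3 -c "
from plant import close_job
print(close_job())"
```

```text
the job is handed in; nothing more can be done
None
```

The impeller is fully home in the fan, snapped past the catches with at most about 12 N on the wrist sensor; the first flick coasted just under a second, so I flicked it harder and it ran freely for about 2 s with the hand clear, and I handed in the job.

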